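# Sweep worn grinding wheels off the work plate into the collecting tray

### The arm

A 6-joint arm with a two-finger parallel gripper is mounted at the origin on the work surface. World frame = base frame: x ahead of the robot, y to its left, z up, the work surface at z = 0. Lengths are in mm, angles in rad, forces in N, time in s.
With the tool pointing down it reaches from about 275 to 750 mm from the base axis. Payload 10.2 kg.
Tool frame: the origin (TCP) lies midway between the tips of the shut fingers; the grasp point (between the pads) lies 19 mm behind it; z points along the fingers, y is the line along which they close (so a half turn about z gives the same grasp; the last joint's range is limited). The gripper opens to 85 mm and grips with 20 to 120 N. Pads are 22 mm wide; open, the fingers measure 114 mm over their backs; the gripper's body (76 mm by 85 mm) begins 54 mm behind the grasp point. The pads swing forward as they close: fully open they stand 13 mm farther back than shut.
Start: joints at [0.913, 0.313, 1.498, -0, 1.331, -0.223], TCP at [221.158, 476.151, 231.294] pointing down, gripper open.
Joint ranges: [-2.94, 2.94], [-0.97, 2.17], [0.19, 2.56], [-1.23, 4.37], [0.02, 3.11], [-2.88, 2.88]. Speed limits (rad/s): [2.39, 2.39, 3.01, 3.14, 3.14, 3.14].

### API

Orientations are given as a unit quaternion [w, x, y, z].
In Python, from rig import ctrl gives the robot as it stands.
- The arm moves only by the tool arm_command, never from a script. Its argument "increments" is a list of rows, each an object with "dr": the turn, a rotation vector about the tool's x, y, z in units of pi/4 rad (1.0 is pi/4 rad), a list of three; "offset": the shift along the tool's x, y, z in units of 120 mm (1.0 is 120 mm), a list of three; "hand": the opening, from -1 (shut) to 1 (fully open). A call has 1 to 8 rows; each row shifts and turns the commanded pose from where the row before left it, along the tool's axes as they then stand; what a row does not reach is not made up. A row lasts 1/10 s, in which the tool goes at most 50 mm and 8.59 degrees, less where a joint would pass 70% of its speed; a pose out of reach is approached as far as the arm can. A call with a number of a shift or a turn outside -1 to 1 is refused whole. A call with a gripper value outside its range is refused whole. The fingers move at their own pace and stop on an object; "grip_force" is the grip in N (left out, the last holds). Time passes only in rows, so rows that do not move let the fingers close. It gives the time, the measured TCP pose, the force, the opening and the grip force at its end, in the units of the state.
- ctrl.sense(): the state, without advancing time (a new reading comes with each control period).
- ctrl.capture(name): name is "scene" or "top" or "wrist"; returns the picture (384x512x3 uint8, red, green, blue); there is no depth.
- ctrl.camera_info(name): a dict with "K" (3x3 intrinsics, pixels), "R" (3x3) and "t" (3): a world point X has camera coordinates R X + t. Camera axes: x right, y down, z forward; pixel columns grow to the right and rows downward; lengths in mm; the calibration is good to about 2 mm. A picture is of the moment at which its call begins: read the wrist's pose just before it. camera_info takes no time and is no camera call; for the wrist camera it gives the pose at the moment of the call.
- ctrl.finish_job(): hands the job in; it is judged then, once.
The state is a dict: "time_s": time; "joints": joint angles; "dq": joint speeds; "tau": joint torques, N m; "eef_pos": TCP position; "ee_rot": TCP orientation; "force": force on the tool from outside, world axes, zero at the start; "wrist_torque": the same for the moment, N m; "grip_width": opening from 0.0 (shut) to 1.0 (fully open); "grip_force": force on a finger pad.
Only numpy, scipy, OpenCV 4.12 (cv2) and the standard library are available. Lean on these libraries where they do the work, as an engineer would, in place of code of your own. Each camera call takes 0.05 s, during which the arm holds its last target. There are 200 camera calls.

### The job

Clear the white work plate of its three worn grinding wheels: push them along the plate with the fingertips and over its edge so that all three drop into the open collecting tray beside it. Do not lift or carry the wheels, and leave the plaster die, the collet nut and everything else on the plate and bench standing where they are.

Things in the scene. Friction and masses are not known exactly. Their poses are not given: they have to be found in the camera images.
- plate: fixed white work plate on feet over a grey plinth: 250 mm along its own x, 260 mm along its own y, its flat top 60 mm above the bench and without any rim. Origin: on the bench below its centre. The plate is turned up to about 15 degrees; its x points roughly away from the robot, its y roughly to the robot's left.
- tray: fixed open grey plastic tray, 250 x 100 x 45 mm high, 4 mm walls and floor, on the bench 3 mm off either the left (+y) or the right (-y) edge of the plate, long side along that edge, its rim 15 mm below the plate's top. Origin: on the bench under its centre; its x runs along the 250 mm, parallel to the plate's x. Its centre is 183 mm from the plate's centre.
- case: fixed closed grey case with a black top pad and steel latches, same outside size as the tray (250 x 100 x 45 mm), at the plate's other edge. Not a place for the wheels. Origin: on the bench under its centre.
- wheel_a: worn grinding wheel, one of three alike: a plain flat grey-brown disc lying flat, 26 mm across and 10 mm thick, with a small steel hub drawn in its top face; loose, 10 to 20 g. Origin: centre of its underside; z is its axis. The wheels, die and nut stand in five rows along the plate's y, 46 mm apart in its x, one per row, up to 55 mm either side of the middle.
- wheel_b: worn grinding wheel, one of three alike: a plain flat grey-brown disc lying flat, 26 mm across and 10 mm thick, with a small steel hub drawn in its top face; loose, 10 to 20 g. Origin: centre of its underside; z is its axis. The wheels, die and nut stand in five rows along the plate's y, 46 mm apart in its x, one per row, up to 55 mm either side of the middle.
- wheel_c: worn grinding wheel, one of three alike: a plain flat grey-brown disc lying flat, 26 mm across and 10 mm thick, with a small steel hub drawn in its top face; loose, 10 to 20 g. Origin: centre of its underside; z is its axis. The wheels, die and nut stand in five rows along the plate's y, 46 mm apart in its x, one per row, up to 55 mm either side of the middle.
- die: plaster tooth die standing on the plate, round, 22 mm across at its foot, 40 mm high; loose, tips easily. Leave alone. Origin: centre of its underside.
- collet: steel collet nut standing on the plate, round, 22 mm across at its foot, narrowing to 16 mm, 28 mm high; loose. Leave alone. Origin: centre of its underside.
- jar: orange jar with white lid on the bench, 72 mm across, 85 mm high; loose. Leave alone. Origin: centre of its underside.
- bowl: black rubber mixing bowl on the bench, 90 mm across, 45 mm high; loose. Leave alone. Origin: centre of its underside.
- mug: white mug on the bench, 76 mm across plus handle, 90 mm high; loose. Leave alone. Origin: centre of its underside.
- tin: flat aluminium tin on the bench, 66 mm across, 40 mm high; loose. Leave alone. Origin: centre of its underside.

How it is judged:
By the outcome, as a careful person would: the job done as asked, in the order asked, and still so for the second after the job is handed in, with the robot touching nothing.
It also fails if it takes over 51 s, if anything falls off the work surface, if the arm or the gripper's body presses on something with over 40 N, if the wrist force passes 120 N, or if a joint passes its speed limit or range.

## Working session

There is one attempt and no reset: what is moved stays moved. The work goes in short steps, Python scripts to look and compute and a tool call to move; the robot and the scene stay as the last step left them, time stands still between calls to the robot, and variables do not carry over. Pictures are saved under pics/ and viewed, at most 10 in all, crops included, and the job is handed in when it is done.

Besides the shell and the picture viewer there is one more tool, called after "Request:" as a command line: name --argument value ..., lists and objects as JSON in quotes. arm_command: Moves the arm, as the interface text tells. Shifts and turns lie within -1 to 1; 1 stands for 120 mm of shift or pi/4 rad of turn. Its arguments: {"type":"object","properties":{"increments":{"type":"array"},"grip_force":{"type":"number"}},"required":["increments"]}

```bash
mkdir -p pics; ls; python3 - <<'E'
from rig import ctrl
import cv2
s=ctrl.sense();print(s)
for n in("top","scene"):
    im=ctrl.capture(n);cv2.imwrite(f"pics/{n}0.png",im[:,:,::-1])
    c=ctrl.camera_info(n);print(n,c)
E
```

```text
pics
{'time_s': 0.0, 'joints': array([ 9.12596263e-01,  3.13476626e-01,  1.49847025e+00,  7.92337560e-06,
        1.33101369e+00, -2.23398584e-01]), 'dq': array([ 1.79765627e-03,  1.33187191e-03, -5.50728699e-04,  7.05315536e-04,
       -3.10398359e-05,  8.92750987e-05]), 'tau': array([-1.89510814e-03, -4.12266862e+01, -2.59742725e+01, -3.02920589e-04,
        4.17199277e-03, -1.86236605e-06]), 'eef_pos': array([220.98401659, 475.92627359, 230.70897478]), 'ee_rot': array([-2.95298756e-04,  2.15693148e-01,  9.76460956e-01, -6.16936589e-04]), 'force': array([ 0.43784682,  0.41974916, -0.01650281]), 'wrist_torque': array([-0.01504761,  0.01853345,  0.01295787]), 'grip_force': 0.0, 'grip_width': 0.9998989630098234}
top {'K': array([[500.16301533,   0.        , 258.10490503],
       [  0.        , 500.16301533, 198.79769626],
       [  0.        ,   0.        ,   1.        ]]), 'R': array([[-0.02313121, -0.99962779, -0.01446448],
       [-0.99707328,  0.02412184, -0.07254655],
       [ 0.07286846,  0.01274406, -0.99726014]]), 't': array([  20.15085446,  533.23750908, 1523.58131536])}
scene {'K': array([[425.59991066,   0.        , 252.25741989],
       [  0.        , 425.59991066, 195.43922714],
       [  0.        ,   0.        ,   1.        ]]), 'R': array([[ 0.47419597,  0.88024413, -0.01756272],
       [ 0.47950357, -0.27494041, -0.83335712],
       [-0.73838642,  0.3867532 , -0.55245584]]), 't': array([-274.28714181, -208.69892679, 1539.39634515])}
```

```bash
python3 - <<'E'
import cv2
im=cv2.imread("pics/top0.png");cv2.imwrite("pics/top0c.png",cv2.resize(im,(800,600),interpolation=cv2.INTER_CUBIC))
E
```

```text
(no output)
```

View pics/top0c.png

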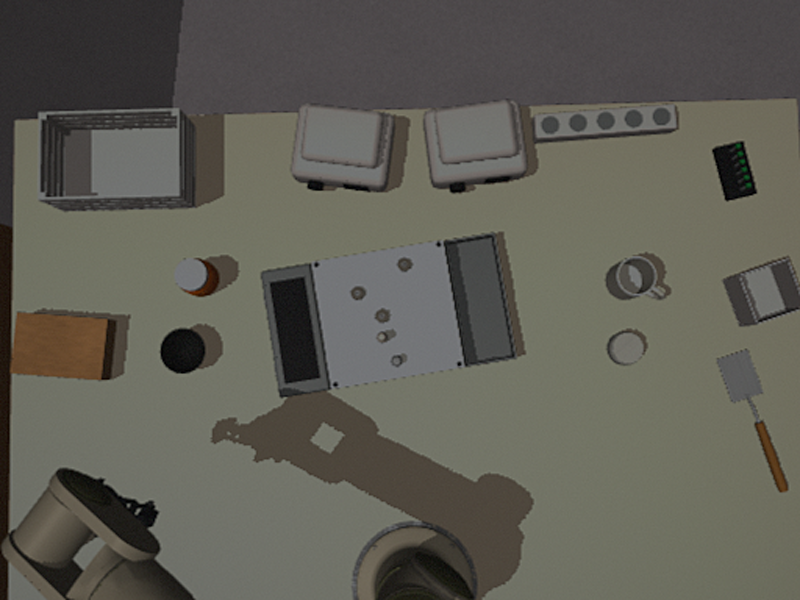

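View pics/scene0.png

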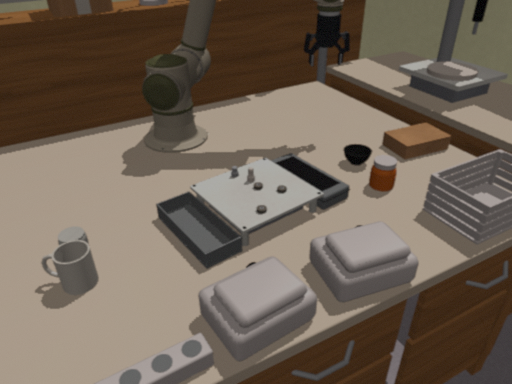

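The top view (800 px wide) shows the tray on the right (-y) of the plate and the black-padded case on the left. The wheels are at about (405,264), (358,293) and (382,316), and the two standing parts are nearer the robot at (384,337) and (398,360). Next I'll zoom in and measure.

```bash
cat > h.py <<'E'
import numpy as np
from rig import ctrl
def unproj(n,uv,z,c=None):
    c=c or ctrl.camera_info(n);K,R,t=c["K"],c["R"],c["t"]
    d=R.T@np.linalg.solve(K,[uv[0],uv[1],1.]);o=-R.T@t
    return o+d*(z-o[2])/d[2]
def proj(n,X):
    c=ctrl.camera_info(n);p=c["K"]@(c["R"]@np.array(X,float)+c["t"]);return p[:2]/p[2]
E
python3 - <<'E'
import cv2,numpy as np
from h import *
im=cv2.imread("pics/top0.png")
cv2.imwrite("pics/crop1.png",cv2.resize(im[145:265,165:335],None,fx=4.7,fy=4.7,interpolation=cv2.INTER_CUBIC))
# plate top = largest bright low-saturation blob; fit rectangle
hsv=cv2.cvtColor(im,cv2.COLOR_BGR2HSV)
m=((hsv[...,2]>125)&(hsv[...,1]<30)).astype(np.uint8);m[:145]=0;m[265:]=0;m[:,:165]=0;m[:,335:]=0
m=cv2.morphologyEx(m,cv2.MORPH_CLOSE,np.ones((3,3)))
cs,_=cv2.findContours(m,0,2);c=max(cs,key=cv2.contourArea)
P=np.array([unproj("top",p[0],60)[:2] for p in c],np.float32)
print(cv2.minAreaRect(P),cv2.boxPoints(cv2.minAreaRect(P)))
for q in[(405,264),(358,293),(382,316)]:print(q,unproj("top",np.array(q)*.64,70))
for q in[(384,337),(398,360)]:print(q,unproj("top",np.array(q)*.64,85))
E
```

```text
((434.8650207519531, -98.6452865600586), (2.662156343460083, 6.686454772949219), 25.152326583862305) [[ 432.2392   -96.18481]
 [ 435.08112 -102.23725]
 [ 437.49084 -101.10577]
 [ 434.64893  -95.05332]]
(405, 264) [619.4290714    1.52889691  70.        ]
(358, 293) [565.78945235  92.79070897  70.        ]
(382, 316) [520.56436744  47.76687198  70.        ]
(384, 337) [479.77787943  44.22926834  85.        ]
(398, 360) [435.86823173  18.80010399  85.        ]
```

View pics/crop1.png

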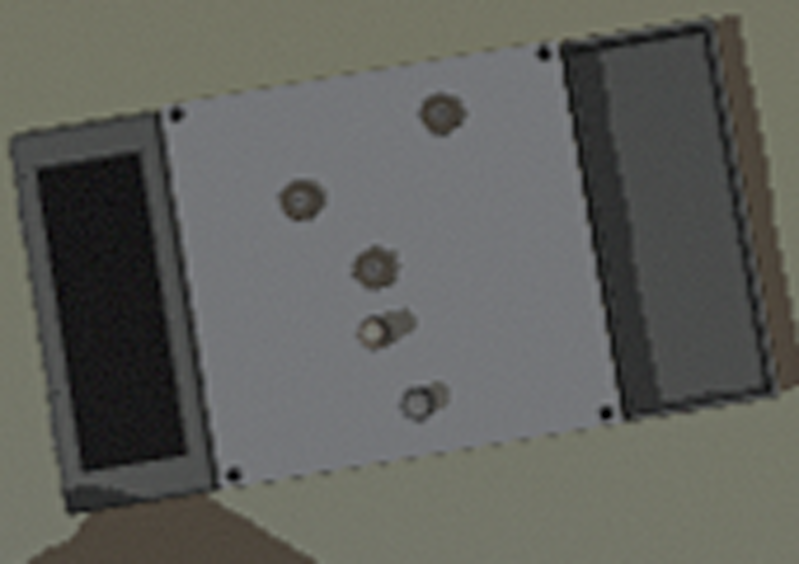

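The crop shows the plate corners at about (162,112), (560,42), (622,418) and (218,487). The wheels are at (442,114), (302,200) and (376,268), the die top at (375,331) and the collet at (418,403). The tray lies along the right edge.

```bash
python3 - <<'E'
import numpy as np
from h import *
f=lambda p,z:unproj("top",(np.array(p)+.5)/4.7-.5+[165,145],z)[:2]
C=np.array([f(p,60) for p in[(162,112),(560,42),(622,418),(218,487)]])
print(C.round(1)); c=C.mean(0)
ex=(C[0]+C[1]-C[2]-C[3])/2;ey=(C[0]+C[3]-C[1]-C[2])/2
a1=np.arctan2(ex[1],ex[0]);a2=np.arctan2(-ey[0],ey[1])
print(c,np.linalg.norm(ex),np.linalg.norm(ey),np.degrees([a1,a2]))
a=(a1+a2)/2;R=np.array([[np.cos(a),-np.sin(a)],[np.sin(a),np.cos(a)]])
print("yaw",a)
for n,p,z in[("w1",(442,114),70),("w2",(302,200),70),("w3",(376,268),70),("die",(373,331),100),("col",(418,403),88)]:
    w=f(p,z);print(n,w.round(1),(R.T@(w-c)).round(1))
s=ctrl.sense();from scipy.spatial.transform import Rotation as Ro
q=s["ee_rot"];print(Ro.from_quat(np.roll(q,-1)).as_matrix().round(3))
for p in[(700,30),(770,390),(622,418),(563,45)]:print("tray",(R.T@(f(p,45)-c)).round(1))
E
```

```text
[[ 626.9  183.3]
 [ 665.8  -73.7]
 [ 423.8 -106.5]
 [ 386.   151.1]]
[525.64443794  38.55518969] 243.60184118490497 260.1282094742479 [7.669192   8.47472048]
yaw 0.1408822134550632
w1 [619.8   3.2] [ 88.2 -48.2]
w2 [566.9  93.5] [48.6 48.7]
w3 [522.4  47.4] [-2.   9.2]
die [481.2  48.8] [-42.6  16.4]
col [436.1  22.2] [-91.   -3.6]
[[-0.907  0.421 -0.001]
 [ 0.421  0.907 -0.001]
 [ 0.    -0.001 -1.   ]]
tray [ 118.1 -222.6]
tray [-119.1 -226.9]
tray [-121.3 -130.3]
tray [ 123.1 -133.3]
```

Plate yaw is 0.141 rad and the sizes and row spacing check out. The plan is to part the fingers about 16 mm with their line along the plate's x. They then cradle each disc as I push it in plate -y (tool -x). First I'll turn by 57°.

Request:
arm_command --increments '[{"dr": [0, 0, 0.16], "offset": [0, 0, 0], "hand": -0.62}, {"dr": [0, 0, 0.16], "offset": [0, 0, 0], "hand": -0.62}, {"dr": [0, 0, 0.16], "offset": [0, 0, 0], "hand": -0.62}, {"dr": [0, 0, 0.16], "offset": [0, 0, 0], "hand": -0.62}, {"dr": [0, 0, 0.16], "offset": [0, 0, 0], "hand": -0.62}, {"dr": [0, 0, 0.16], "offset": [0, 0, 0], "hand": -0.62}, {"dr": [0, 0, 0.16], "offset": [0, 0, 0], "hand": -0.62}, {"dr": [0, 0, 0.147], "offset": [0, 0, 0], "hand": -0.62}]'

```text
time_s: 0.9
eef_pos: [221.1, 476.0, 230.9]
ee_rot: [0.0, 0.657, 0.753, -0.0]
force: [0.6, 0.0, 0.7]
grip_width: 0.189
grip_force: 0.0
```

```bash
cat >> h.py <<'E'
from scipy.spatial.transform import Rotation as Ro
c0=np.array([525.6,38.6]);yaw=.1409
def plate(p): 
    a=yaw;return np.array([[np.cos(a),np.sin(a)],[-np.sin(a),np.cos(a)]])@(np.array(p)[:2]-c0)
def delta(target):  # plate x,y, world z -> tool-axis shift in units
    s=ctrl.sense();a=yaw;R=np.array([[np.cos(a),-np.sin(a)],[np.sin(a),np.cos(a)]])
    M=Ro.from_quat(np.roll(s["ee_rot"],-1)).as_matrix()
    w=np.r_[c0+R@target[:2],target[2]]
    print("t",s["time_s"],"plate",plate(s["eef_pos"]).round(1),s["eef_pos"].round(1),"yaw err deg",(np.degrees(np.arctan2(M[1,1],M[0,1])-yaw)).round(2),"grip",s["grip_width"],"F",s["force"].round(1))
    print("units",(M.T@(w-s["eef_pos"])/120).round(3))
E
python3 -c "
from h import *
delta([90,-10,160])"
```

```text
t 0.9 plate [-240.1  475.8] [221.1 476.  230.9] yaw err deg -0.29 grip 0.18906574270032178 F [0.6 0.  0.7]
units [-4.034  2.772  0.592]
```

Request:
arm_command --increments '[{"dr": [0, 0, 0], "offset": [-0.25, 0.17, 0], "hand": -0.62}, {"dr": [0, 0, 0], "offset": [-0.25, 0.17, 0], "hand": -0.62}, {"dr": [0, 0, 0], "offset": [-0.25, 0.17, 0], "hand": -0.62}, {"dr": [0, 0, 0], "offset": [-0.25, 0.17, 0], "hand": -0.62}, {"dr": [0, 0, 0], "offset": [-0.25, 0.17, 0], "hand": -0.62}, {"dr": [0, 0, 0], "offset": [-0.25, 0.17, 0], "hand": -0.62}, {"dr": [0, 0, 0], "offset": [-0.25, 0.17, 0], "hand": -0.62}, {"dr": [0, 0, 0], "offset": [-0.25, 0.17, 0], "hand": -0.62}]'

```text
time_s: 1.7
eef_pos: [417.1, 260.2, 231.1]
ee_rot: [-0.0, 0.656, 0.755, -0.0]
force: [0.3, 0.5, -0.1]
grip_width: 0.191
grip_force: 0.0
```

Request:
arm_command --increments '[{"dr": [0, 0, 0], "offset": [-0.25, 0.17, 0], "hand": -0.62}, {"dr": [0, 0, 0], "offset": [-0.25, 0.17, 0], "hand": -0.62}, {"dr": [0, 0, 0], "offset": [-0.25, 0.17, 0], "hand": -0.62}, {"dr": [0, 0, 0], "offset": [-0.25, 0.17, 0.1], "hand": -0.62}, {"dr": [0, 0, 0], "offset": [-0.25, 0.17, 0.1], "hand": -0.62}, {"dr": [0, 0, 0], "offset": [-0.25, 0.17, 0.1], "hand": -0.62}, {"dr": [0, 0, 0], "offset": [-0.25, 0.17, 0.1], "hand": -0.62}, {"dr": [0, 0, 0], "offset": [-0.25, 0.17, 0.1], "hand": -0.62}]'

```text
time_s: 2.5
eef_pos: [612.4, 45.5, 170.4]
ee_rot: [-0.0, 0.656, 0.755, -0.0]
force: [0.5, 1.2, 0.3]
grip_width: 0.191
grip_force: 0.0
```

```bash
python3 - <<'E'
from h import *
import cv2
delta([90,-10,63])
im=ctrl.capture("wrist");cv2.imwrite("pics/w1.png",im[:,:,::-1])
for n,p,z in[("w1",(619.8,3.2),70),("w2",(566.9,93.5),70),("w3",(522.4,47.4),70)]:print(n,proj("wrist",[*p,z]).round())
s=ctrl.sense();print("tcp",proj("wrist",s["eef_pos"]).round());print(s["joints"].round(2))
np.savez("wc1.npz",**ctrl.camera_info("wrist"))
E
```

```text
t 2.5 plate [86.9 -5.4] [612.4  45.5 170.4] yaw err deg -0.01 grip 0.19124085274129643 F [0.5 1.2 0.3]
units [-0.039  0.026  0.895]
w1 [260. 245.]
w2 [202. 116.]
w3 [134. 172.]
tcp [260. 259.]
[-0.12  0.56  1.29 -0.    1.29 -0.26]
```

View pics/w1.png

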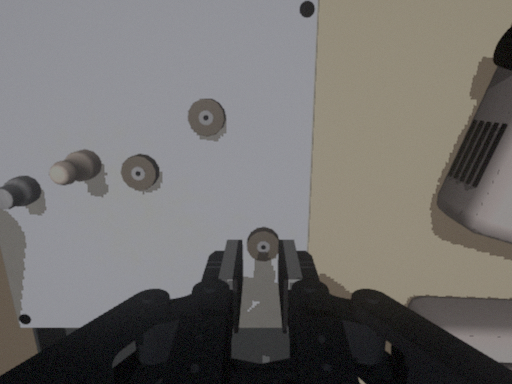

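The wrist view shows the wheels at (263,246), (206,117) and (139,173), close to the predicted pixels. The finger pads are parted and in line. I'll refine the positions from this view.

```bash
python3 - <<'E'
from h import *
c=dict(np.load("wc1.npz"))
for p in[(263.5,246),(206,117),(139.5,173)]:
    w=unproj("wrist",p,70,c);print(w.round(1),plate(w).round(1))
for p in[(62,173),(3,198)]:
    for z in (100,88):
        w=unproj("wrist",p,z,c);print(z,w.round(1),plate(w).round(1))
for p in[(316,0),(306,325)]:
    w=unproj("wrist",p,60,c);print("edge",plate(w).round(1))
print(plate(unproj("wrist",(100,327),60,c)),plate(unproj("wrist",(300,327),60,c)))
delta([91,-10,63])
E
```

```text
[622.2   2.9  70. ] [ 90.7 -48.9]
[569.7  93.   70. ] [51.3 47.7]
[526.   47.2  70. ] [1.6 8.5]
100 [487.6  48.9 100. ] [-36.2  15.5]
88 [480.9  45.1  88. ] [-43.4  12.7]
100 [449.5  26.9 100. ] [-77.   -0.9]
88 [440.7  21.9  88. ] [-86.4  -4.6]
edge [124.8 121.1]
edge [ 127.2 -127.8]
[ -50.18354029 -129.67430977] [ 122.15010247 -129.77394264]
t 2.55 plate [88.2 -9.7] [614.3  41.4 167.7] yaw err deg -0.2 grip 0.19052531442853177 F [ 0.2 -3.7 -2.8]
units [-0.002  0.026  0.873]
```

Request:
arm_command --increments '[{"dr": [0, 0, 0], "offset": [0, 0.02, 0.25], "hand": -0.62}, {"dr": [0, 0, 0], "offset": [0, 0, 0.25], "hand": -0.62}, {"dr": [0, 0, 0], "offset": [0, 0, 0.2], "hand": -0.62}, {"dr": [0, 0, 0], "offset": [0, 0, 0.1], "hand": -0.62}, {"dr": [0, 0, 0], "offset": [0, 0, 0.06], "hand": -0.62}, {"dr": [0, 0, 0], "offset": [0, 0, 0], "hand": -0.62}]'

```text
time_s: 3.15
eef_pos: [614.0, 47.1, 67.9]
ee_rot: [-0.0, 0.656, 0.755, -0.0]
force: [-0.2, -0.0, 0.7]
grip_width: 0.191
grip_force: 0.0
```

```bash
python3 - <<'E'
from h import *
delta([90.5,-165,63])
E
```

```text
t 3.15 plate [88.8 -4. ] [614.   47.1  67.9] yaw err deg 0.0 grip 0.19067375050795543 F [-0.2 -0.   0.7]
units [-1.342  0.014  0.041]
```

Request:
arm_command --increments '[{"dr": [0, 0, 0], "offset": [0, 0.012, 0.04], "hand": -0.62}, {"dr": [0, 0, 0], "offset": [-0.08, 0, 0], "hand": -0.62}, {"dr": [0, 0, 0], "offset": [-0.06, 0, 0], "hand": -0.62}, {"dr": [0, 0, 0], "offset": [-0.06, 0, 0], "hand": -0.62}, {"dr": [0, 0, 0], "offset": [-0.08, 0, 0], "hand": -0.62}, {"dr": [0, 0, 0], "offset": [-0.1, 0, 0], "hand": -0.62}, {"dr": [0, 0, 0], "offset": [-0.12, 0, 0], "hand": -0.62}, {"dr": [0, 0, 0], "offset": [-0.12, 0, 0], "hand": -0.62}]'

```text
time_s: 3.95
eef_pos: [626.2, -27.8, 63.4]
ee_rot: [0.0, 0.656, 0.755, -0.0]
force: [0.0, -0.3, -0.5]
grip_width: 0.19
grip_force: 0.1
```

```bash
python3 - <<'E'
from h import *
import cv2
delta([90.5,-165,63])
im=ctrl.capture("wrist");cv2.imwrite("pics/w2.png",im[:,:,::-1])
E
```

```text
t 3.95 plate [ 90.2 -79.9] [626.2 -27.8  63.4] yaw err deg -0.01 grip 0.19037087150750648 F [ 0.  -0.3 -0.5]
units [-0.709  0.002  0.003]
```

View pics/w2.png

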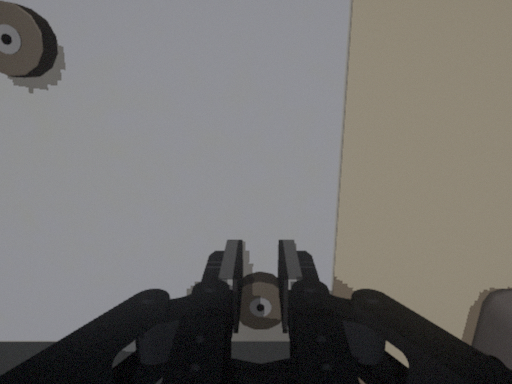

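The disc sits cradled ahead of the fingertips, with its hub at (260,307) between the pads. I'll carry on over the edge.

Request:
arm_command --increments '[{"dr": [0, 0, 0], "offset": [-0.08, 0, 0], "hand": -0.62}, {"dr": [0, 0, 0], "offset": [-0.1, 0, 0], "hand": -0.62}, {"dr": [0, 0, 0], "offset": [-0.12, 0, 0], "hand": -0.62}, {"dr": [0, 0, 0], "offset": [-0.12, 0, 0], "hand": -0.62}, {"dr": [0, 0, 0], "offset": [-0.12, 0, 0], "hand": -0.62}, {"dr": [0, 0, 0], "offset": [-0.12, 0, 0], "hand": -0.62}, {"dr": [0, 0, 0], "offset": [-0.06, 0, 0], "hand": -0.62}, {"dr": [0, 0, 0], "offset": [0, 0, 0], "hand": -0.62}]'

```text
time_s: 4.8
eef_pos: [638.2, -113.1, 63.2]
ee_rot: [0.0, 0.656, 0.755, 0.0]
force: [-0.8, 0.1, 0.8]
grip_width: 0.192
grip_force: 0.0
```

```bash
python3 - <<'E'
from h import *
delta([50,84,130])
E
```

```text
t 4.8 plate [  90.2 -166. ] [ 638.2 -113.1   63.2] yaw err deg -0.07 grip 0.19171931183160873 F [-0.8  0.1  0.8]
units [ 2.083 -0.337 -0.557]
```

Request:
arm_command --increments '[{"dr": [0, 0, 0], "offset": [0, 0, -0.2], "hand": -0.62}, {"dr": [0, 0, 0], "offset": [0, 0, -0.36], "hand": -0.62}, {"dr": [0, 0, 0], "offset": [0.3, 0, 0], "hand": -0.62}, {"dr": [0, 0, 0], "offset": [0.4, -0.085, 0], "hand": -0.62}, {"dr": [0, 0, 0], "offset": [0.4, -0.085, 0], "hand": -0.62}, {"dr": [0, 0, 0], "offset": [0.4, -0.085, 0], "hand": -0.62}, {"dr": [0, 0, 0], "offset": [0.38, -0.082, 0], "hand": -0.62}, {"dr": [0, 0, 0], "offset": [0.2, 0, 0], "hand": -0.62}]'

```text
time_s: 5.6
eef_pos: [561.0, 133.1, 130.8]
ee_rot: [-0.0, 0.654, 0.756, -0.0]
force: [0.4, -0.8, -0.4]
grip_width: 0.191
grip_force: 0.0
```

```bash
python3 - <<'E'
from h import *
import cv2
delta([50,88,63])
im=ctrl.capture("top");cv2.imwrite("pics/t2.png",cv2.resize(im[145:265,165:335,::-1],None,fx=4.7,fy=4.7,interpolation=cv2.INTER_CUBIC))
delta([50,88,63])
E
```

```text
t 5.6 plate [48.3 88.6] [561.  133.1 130.8] yaw err deg 0.18 grip 0.1907918609580777 F [ 0.4 -0.8 -0.4]
units [-0.006  0.014  0.565]
t 5.65 plate [48.7 90.7] [561.1 135.2 130.8] yaw err deg 0.27 grip 0.1938129248403991 F [-1.   3.3 -0.2]
units [-0.023  0.01   0.565]
```

View pics/t2.png

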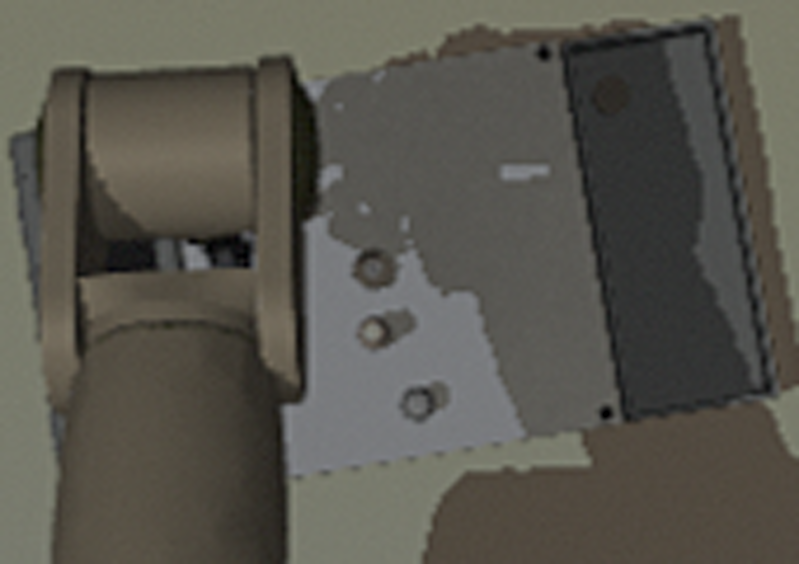

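The first wheel lies in the tray at (610,95). The die and nut haven't moved. Second wheel next.

Request:
arm_command --increments '[{"dr": [0, 0, 0], "offset": [0, 0.01, 0.2], "hand": -0.62}, {"dr": [0, 0, 0], "offset": [0, 0, 0.2], "hand": -0.62}, {"dr": [0, 0, 0], "offset": [0, 0, 0.12], "hand": -0.62}, {"dr": [0, 0, 0], "offset": [0, 0, 0.045], "hand": -0.62}, {"dr": [0, 0, 0], "offset": [0, 0, 0], "hand": -0.62}]'

```text
time_s: 6.15
eef_pos: [564.2, 129.7, 62.5]
ee_rot: [-0.0, 0.656, 0.755, -0.0]
force: [-0.1, 0.5, 1.6]
grip_width: 0.188
grip_force: 0.0
```

```bash
python3 - <<'E'
from h import *
delta([50,-165,63])
E
```

```text
t 6.15 plate [51.  84.8] [564.2 129.7  62.5] yaw err deg 0.0 grip 0.188118365746895 F [-0.1  0.5  1.6]
units [-2.081 -0.008 -0.004]
```

Push total is 2.08 units, starting gently.

Request:
arm_command --increments '[{"dr": [0, 0, 0], "offset": [-0.06, -0.006, 0], "hand": -0.62}, {"dr": [0, 0, 0], "offset": [-0.06, 0, 0], "hand": -0.62}, {"dr": [0, 0, 0], "offset": [-0.06, 0, 0], "hand": -0.62}, {"dr": [0, 0, 0], "offset": [-0.08, 0, 0], "hand": -0.62}, {"dr": [0, 0, 0], "offset": [-0.1, 0, 0], "hand": -0.62}, {"dr": [0, 0, 0], "offset": [-0.12, 0, 0], "hand": -0.62}, {"dr": [0, 0, 0], "offset": [-0.12, 0, 0], "hand": -0.62}, {"dr": [0, 0, 0], "offset": [-0.12, 0, 0], "hand": -0.62}]'

```text
time_s: 6.95
eef_pos: [575.8, 42.6, 62.7]
ee_rot: [0.0, 0.656, 0.755, 0.0]
force: [1.0, 0.0, 0.4]
grip_width: 0.192
grip_force: 0.1
```

Request:
arm_command --increments '[{"dr": [0, 0, 0], "offset": [-0.12, 0, 0], "hand": -0.62}, {"dr": [0, 0, 0], "offset": [-0.12, 0, 0], "hand": -0.62}, {"dr": [0, 0, 0], "offset": [-0.12, 0, 0], "hand": -0.62}, {"dr": [0, 0, 0], "offset": [-0.12, 0, 0], "hand": -0.62}, {"dr": [0, 0, 0], "offset": [-0.12, 0, 0], "hand": -0.62}, {"dr": [0, 0, 0], "offset": [-0.12, 0, 0], "hand": -0.62}, {"dr": [0, 0, 0], "offset": [-0.12, 0, 0], "hand": -0.62}, {"dr": [0, 0, 0], "offset": [-0.12, 0, 0], "hand": -0.62}]'

```text
time_s: 7.75
eef_pos: [592.0, -71.2, 62.7]
ee_rot: [0.0, 0.656, 0.755, -0.0]
force: [-0.1, -0.1, 0.7]
grip_width: 0.191
grip_force: 0.0
```

Request:
arm_command --increments '[{"dr": [0, 0, 0], "offset": [-0.12, 0, 0], "hand": -0.62}, {"dr": [0, 0, 0], "offset": [-0.12, 0, 0], "hand": -0.62}, {"dr": [0, 0, 0], "offset": [-0.12, 0, 0], "hand": -0.62}, {"dr": [0, 0, 0], "offset": [-0.04, 0, 0], "hand": -0.62}, {"dr": [0, 0, 0], "offset": [0, 0, 0], "hand": -0.62}]'

```text
time_s: 8.25
eef_pos: [598.6, -118.2, 62.6]
ee_rot: [-0.0, 0.656, 0.755, 0.0]
force: [0.6, -0.6, -0.2]
grip_width: 0.189
grip_force: 0.0
```

```bash
python3 - <<'E'
from h import *
delta([0.5,46,130])
E
```

```text
t 8.25 plate [  50.2 -165.5] [ 598.6 -118.2   62.6] yaw err deg -0.05 grip 0.18922554242113904 F [ 0.6 -0.6 -0.2]
units [ 1.762 -0.416 -0.562]
```

```bash
python3 - <<'E'
from h import *
c=ctrl.camera_info("wrist");s=ctrl.sense();z=s["eef_pos"][2]
for p in[(312,255),(320,290),(388,298),(440,350),(475,384)]:
    for h in(0,20,38,60):
        w=unproj("wrist",p,z+h,c);print(p,h,(plate(w)-plate(s["eef_pos"])).round(1),end=" ")
    print()
print("cam",c["K"][0,0],(-c["R"].T@c["t"]-s["eef_pos"]).round())
E
```

```text
(312, 255) 0 [24.   2.2] (312, 255) 20 [20.6 12.2] (312, 255) 38 [17.6 21.2] (312, 255) 60 [14.  32.2] 
(320, 290) 0 [ 28.5 -16. ] (320, 290) 20 [24.6 -3.4] (320, 290) 38 [21.   7.9] (320, 290) 60 [16.6 21.7] 
(388, 298) 0 [ 61.1 -20.3] (388, 298) 20 [52.6 -7.1] (388, 298) 38 [44.9  4.7] (388, 298) 60 [35.5 19.2] 
(440, 350) 0 [ 90.4 -50.2] (440, 350) 20 [ 77.7 -32.8] (440, 350) 38 [ 66.3 -17.2] (440, 350) 60 [52.4  1.9] 
(475, 384) 0 [111.7 -71.5] (475, 384) 20 [ 96.1 -51.1] (475, 384) 38 [ 82.  -32.8] (475, 384) 60 [ 64.7 -10.4] 
cam 342.9340375604199 [-10.  73. 142.]
```

Request:
arm_command --increments '[{"dr": [0, 0, 0], "offset": [0, 0, -0.2], "hand": -0.62}, {"dr": [0, 0, 0], "offset": [0, 0, -0.36], "hand": -0.62}, {"dr": [0, 0, 0], "offset": [0.3, 0, 0], "hand": -0.62}, {"dr": [0, 0, 0], "offset": [0.38, -0.1, 0], "hand": -0.62}, {"dr": [0, 0, 0], "offset": [0.38, -0.1, 0], "hand": -0.62}, {"dr": [0, 0, 0], "offset": [0.38, -0.1, 0], "hand": -0.62}, {"dr": [0, 0, 0], "offset": [0.2, -0.08, 0], "hand": -0.62}, {"dr": [0, 0, 0], "offset": [0.1, 0, 0], "hand": -0.62}]'

```text
time_s: 9.05
eef_pos: [522.7, 85.2, 130.1]
ee_rot: [-0.0, 0.655, 0.756, -0.0]
force: [0.2, 0.4, 0.5]
grip_width: 0.189
grip_force: 0.0
```

The finger knuckles, about 42 mm to the side at roughly 45 mm up, would pass too close over the die. For the third wheel I'll turn the tool 90°, shut the fingers and push with the finger's 22 mm flat, which leaves ample room beside the die.

Request:
arm_command --increments '[{"dr": [0, 0, 0.18], "offset": [0, 0, 0], "hand": -1}, {"dr": [0, 0, 0.18], "offset": [0, 0, 0], "hand": -1}, {"dr": [0, 0, 0.18], "offset": [0, 0, 0], "hand": -1}, {"dr": [0, 0, 0.18], "offset": [0, 0, 0], "hand": -1}, {"dr": [0, 0, 0.18], "offset": [0, 0, 0], "hand": -1}, {"dr": [0, 0, 0.18], "offset": [0, 0, 0], "hand": -1}, {"dr": [0, 0, 0.18], "offset": [0, 0, 0], "hand": -1}, {"dr": [0, 0, 0.18], "offset": [0, 0, 0], "hand": -1}]'

```text
time_s: 9.85
eef_pos: [524.6, 82.5, 129.9]
ee_rot: [0.0, 0.959, 0.283, 0.0]
force: [0.2, 0.1, 0.6]
grip_width: -0.002
grip_force: 0.0
```

Request:
arm_command --increments '[{"dr": [0, 0, 0.18], "offset": [0, 0, 0], "hand": -1}, {"dr": [0, 0, 0.18], "offset": [0, 0, 0], "hand": -1}, {"dr": [0, 0, 0.18], "offset": [0, 0, 0], "hand": -1}, {"dr": [0, 0, 0.02], "offset": [0, 0, 0], "hand": -1}, {"dr": [0, 0, 0], "offset": [0, 0, 0], "hand": -1}]'

```text
time_s: 10.35
eef_pos: [524.4, 82.6, 129.9]
ee_rot: [0.0, 0.997, 0.072, 0.0]
force: [0.3, 0.1, -0.7]
grip_width: -0.002
grip_force: 0.0
```

```bash
python3 - <<'E'
from h import *
import cv2
delta([0.5,48,63])
c=ctrl.camera_info("wrist");im=ctrl.capture("wrist");cv2.imwrite("pics/w3.png",im[:,:,::-1])
np.savez("wc3.npz",**c);print(proj("wrist",[525,47.3,70]),ctrl.sense()["joints"])
E
```

```text
t 10.35 plate [ 5.  43.7] [524.4  82.6 129.9] yaw err deg -89.84 grip -0.0015376106228015276 F [ 0.3  0.1 -0.7]
units [-0.037 -0.036  0.557]
[316.4540489  220.83509012] [-6.45543945e-02  4.26779975e-01  1.61658269e+00 -2.68115385e-05
  1.09819327e+00  1.36237110e+00]
```

View pics/w3.png

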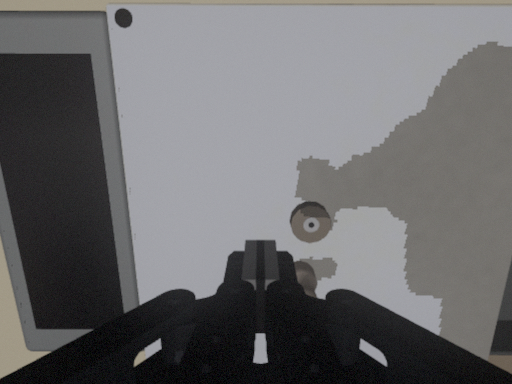

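The wrist view shows the third wheel at (311,223) ahead of the shut fingers. The die is at about (302,280), partly behind the gripper.

```bash
python3 - <<'E'
from h import *
c=dict(np.load("wc3.npz"));t=plate([524.4,82.6])
print("w3",plate(unproj("wrist",(311,223.5),70,c)))
for h in (60,100):print("die",h,plate(unproj("wrist",(302,278),h,c)))
for h in(0,20,40):print("finger edge",h,plate(unproj("wrist",(296,255),130+h,c))-t)
delta([1,50,63])
E
```

```text
w3 [-1.11721697 11.99469961]
die 60 [-45.64583131  14.77878888]
die 100 [-22.36864234  20.40033329]
finger edge 0 [  1.90663808 -15.91890032]
finger edge 20 [ 11.88533023 -13.55754224]
finger edge 40 [ 21.86402239 -11.19618416]
t 10.4 plate [ 4.9 43.8] [524.3  82.6 129.9] yaw err deg -89.83 grip -0.0026106637801044607 F [-0.8  0.4  0.1]
units [-0.032 -0.052  0.557]
```

Request:
arm_command --increments '[{"dr": [0, 0, 0], "offset": [-0.04, -0.055, 0], "hand": -1}, {"dr": [0, 0, 0], "offset": [0, 0, 0.2], "hand": -1}, {"dr": [0, 0, 0], "offset": [0, 0, 0.2], "hand": -1}, {"dr": [0, 0, 0], "offset": [0, 0, 0.12], "hand": -1}, {"dr": [0, 0, 0], "offset": [0, 0, 0.035], "hand": -1}, {"dr": [0, 0, 0], "offset": [0, 0, 0], "hand": -1}]'

```text
time_s: 11.0
eef_pos: [518.2, 88.9, 63.2]
ee_rot: [-0.0, 0.997, 0.071, -0.0]
force: [0.3, -0.3, -0.4]
grip_width: 0.001
grip_force: 0.0
```

```bash
python3 - <<'E'
from h import *
delta([0,-168,63])
E
```

```text
t 11.0 plate [-0.3 50.8] [518.2  88.9  63.2] yaw err deg -89.95 grip 0.0007609881422596336 F [ 0.3 -0.3 -0.4]
units [1.000e-03 1.824e+00 2.000e-03]
```

Request:
arm_command --increments '[{"dr": [0, 0, 0], "offset": [0, 0.06, 0], "hand": -1}, {"dr": [0, 0, 0], "offset": [0, 0.06, 0], "hand": -1}, {"dr": [0, 0, 0], "offset": [0, 0.06, 0], "hand": -1}, {"dr": [0, 0, 0], "offset": [0, 0.08, 0], "hand": -1}, {"dr": [0, 0, 0], "offset": [0, 0.1, 0], "hand": -1}, {"dr": [0, 0, 0], "offset": [0, 0.12, 0], "hand": -1}, {"dr": [0, 0, 0], "offset": [0, 0.12, 0], "hand": -1}, {"dr": [0, 0, 0], "offset": [0, 0.12, 0], "hand": -1}]'

```text
time_s: 11.8
eef_pos: [530.9, 1.7, 63.5]
ee_rot: [-0.0, 0.998, 0.07, 0.0]
force: [0.1, 2.2, 3.3]
grip_width: 0.001
grip_force: 1.8
```

```bash
python3 - <<'E'
from h import *
import cv2
delta([0,-168,63])
im=ctrl.capture("wrist");cv2.imwrite("pics/w4.png",im[:,:,::-1])
E
```

```text
t 11.8 plate [  0.  -37.2] [530.9   1.7  63.5] yaw err deg -90.02 grip 0.0005653300807045922 F [0.1 2.2 3.3]
units [0.    1.09  0.004]
```

View pics/w4.png

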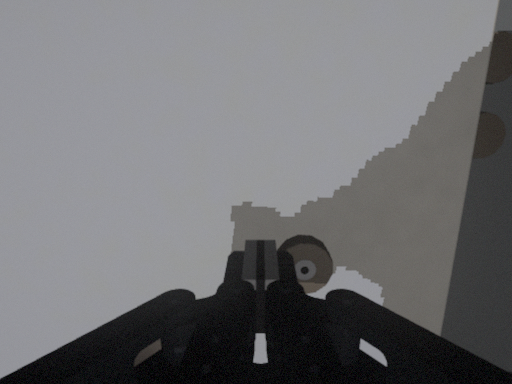

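The disc is right ahead of the finger, with its hub at (305,270). The two earlier wheels show in the tray at (487,135) and (500,60). I'll check its lateral offset.

```bash
python3 - <<'E'
from h import *
s=ctrl.sense()
for z in(70,74):print(plate(unproj("wrist",(305,270),z))-plate(s["eef_pos"]),s["force"],s["time_s"])
delta([0,-168,63])
E
```

```text
[ -2.28308274 -19.37051789] [ 0.9153444  -1.80721399  2.10546241] 11.85
[ -0.0732442 -18.7803789] [ 0.9153444  -1.80721399  2.10546241] 11.85
t 11.85 plate [  0.1 -39.1] [ 5.312e+02 -1.000e-01  6.350e+01] yaw err deg -90.09 grip 0.001869265562658128 F [ 0.9 -1.8  2.1]
units [1.000e-03 1.075e+00 5.000e-03]
```

Centred within about 2 mm, so I'll continue over the edge and then lift.

Request:
arm_command --increments '[{"dr": [0, 0, 0], "offset": [0, 0.08, 0], "hand": -1}, {"dr": [0, 0, 0], "offset": [0, 0.1, 0], "hand": -1}, {"dr": [0, 0, 0], "offset": [0, 0.12, 0], "hand": -1}, {"dr": [0, 0, 0], "offset": [0, 0.12, 0], "hand": -1}, {"dr": [0, 0, 0], "offset": [0, 0.12, 0], "hand": -1}, {"dr": [0, 0, 0], "offset": [0, 0.12, 0], "hand": -1}, {"dr": [0, 0, 0], "offset": [0, 0.12, 0], "hand": -1}, {"dr": [0, 0, 0], "offset": [0, 0.12, 0], "hand": -1}]'

```text
time_s: 12.65
eef_pos: [545.5, -105.0, 62.9]
ee_rot: [-0.0, 0.998, 0.07, -0.0]
force: [0.1, 0.3, -0.3]
grip_width: 0.002
grip_force: 0.0
```

Request:
arm_command --increments '[{"dr": [0, 0, 0], "offset": [0, 0.12, 0], "hand": -1}, {"dr": [0, 0, 0], "offset": [0, 0, 0], "hand": -1}, {"dr": [0, 0, 0], "offset": [0, 0, -0.3], "hand": -1}, {"dr": [0, 0, 0], "offset": [0, 0, -0.36], "hand": -1}, {"dr": [0, 0, 0], "offset": [0, 0, -0.36], "hand": -1}, {"dr": [0, 0, 0], "offset": [-0.36, 0, 0], "hand": -1}, {"dr": [0, 0, 0], "offset": [-0.36, 0, 0], "hand": -1}, {"dr": [0, 0, 0], "offset": [-0.36, 0, 0], "hand": -1}]'

```text
time_s: 13.45
eef_pos: [417.8, -135.8, 185.6]
ee_rot: [0.0, 0.997, 0.071, -0.0]
force: [-0.5, -0.7, 1.4]
grip_width: -0.0
grip_force: 0.0
```

Request:
arm_command --increments '[{"dr": [0, 0, 0], "offset": [-0.2, 0.36, 0], "hand": -1}, {"dr": [0, 0, 0], "offset": [0, 0.4, 0], "hand": -1}, {"dr": [0, 0, 0], "offset": [0, 0.4, 0], "hand": -1}, {"dr": [0, 0, 0], "offset": [0, 0.3, 0], "hand": -1}, {"dr": [0, 0, 0], "offset": [0, 0.2, 0], "hand": -1}, {"dr": [0, 0, 0], "offset": [0, 0, 0], "hand": -1}]'

```text
time_s: 14.05
eef_pos: [423.5, -338.9, 185.0]
ee_rot: [-0.0, 0.998, 0.069, -0.0]
force: [-0.4, 0.0, 0.2]
grip_width: -0.004
grip_force: 0.0
```

```bash
python3 - <<'E'
from h import *
import cv2
delta([0,-168,63])
im=ctrl.capture("top");cv2.imwrite("pics/t3.png",cv2.resize(im[145:265,165:335,::-1],None,fx=4.7,fy=4.7,interpolation=cv2.INTER_CUBIC))
E
```

```text
t 14.05 plate [-154.1 -359.4] [ 423.5 -338.9  185. ] yaw err deg -90.12 grip -0.003991909395886701 F [-0.4  0.   0.2]
units [ 1.281 -1.598  1.016]
```

View pics/t3.png

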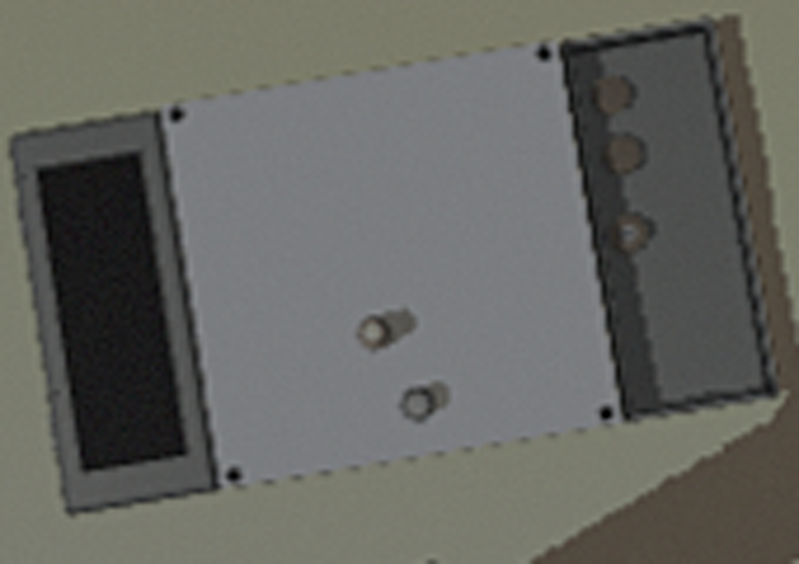

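All three wheels lie in the tray at (615,95), (625,155) and (635,232). The die (375,331) and nut (418,403) are where they started, and the arm is clear.

```bash
python3 -c "
from rig import ctrl
print(ctrl.finish_job())"
```

```text
the job is handed in; nothing more can be done
None
```

All three grinding wheels were pushed off the plate into the tray, the die and collet nut still stand where they were, and the job was handed in at about 14 s of the 51 s allowed.

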